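# Clamp a vial in the crank clamp

### The job

Stand the small vial upright in the V-shaped nest of the crank clamp and let go of it. Then take the crank by its upright free-spinning grip and wind it clockwise (seen from above), without letting go and without straining it in or out along its arm, until the jaw has pressed the vial into the V and you feel the crank stiffen; stop there, so that the vial is held snugly but not crushed, and let go. Leave the pot, dish, flask and marker alone.

Things in the scene. Friction and masses are not known exactly. Their poses are not given: they have to be found in the camera images.
- vial: Clear glass vial with a white screw cap, 24 mm across, 52 mm tall (glass body to 46 mm, cap 20 mm across above it), about 30 g, loose, standing on the worktop. Origin: centre of its underside; z up.
- clamp: Fixed bench clamp: aluminium base plate 90 x 250 mm, 12 mm thick; grey gearbox 80 (x) x 90 (y) mm at one end, V-shaped nest at the other. Origin: on the worktop under the middle of the gearbox; its -y axis points from the gearbox along the clamp to the nest, z up. Turning the crank clockwise seen from above drives the jaw towards the nest, 30 mm per turn.
- gear_top (a point): Middle of the gearbox top, 47 mm above the worktop. The crank's upright axis stands on a flange bolted in slots, up to 10 mm in clamp x and 10 mm in clamp y from here; exactly where is not measured and must be felt through the grip. It needs about 6 N at the grip to turn, 1 N more for each 13 N of jaw force, and stays where it is left.
- seat (a point): Centre of the underside of a vial fully pressed into the nest, standing on the base plate, 12 mm above the worktop, at clamp x = 0, y = -150 mm. The V opens towards the jaw (clamp +y), faces at 45 degrees, mouth 40 mm wide; it reaches up to 32 mm above the worktop and back to y = -189 mm. A vial set down up to 6 mm from here is pushed home by the jaw.
- bush (a joint): How far the grip's pin is displaced along the crank arm in its stiff rubber bush, m; 0 unloaded, positive outwards from the crank's axis. It gives 1 mm per 8 N of pull or push along the arm (so the grip's circle is 60 mm plus this); 2 mm either way is more than it may take. Across the arm it is rigid.
- jaw: Sliding jaw, aluminium block with a flat rubber face 36 mm wide, from 13 to 33 mm above the worktop. Origin: middle of the lower edge of its face; the face looks along clamp -y. At the start the face is at clamp y = -68 to -98 mm; it meets a vial that is fully in the nest at y = -138 mm. The jaw is stiff: a fifth of a radian of crank past the touch is already a firm grip.
- grip: Black upright free-spinning grip at the end of the flat crank arm, a round knob 20 mm in diameter and 34 mm tall. Origin: centre of its underside, 69 mm above the worktop, z up its axis. It moves on a level circle of 60 mm radius about the crank's axis and spins freely on its pin, so a hand need not turn with it. The crank arm starts at any angle.
- pot: Bystander: low white pot with press-on lid, 74 mm across, 44 mm tall. Origin: centre of its underside.
- dish: Bystander: flat petri dish, 90 mm across, 16 mm tall. Origin: centre of its underside.
- flask: Bystander: round stoppered glass flask, 72 mm across, 110 mm tall. Origin: centre of its underside.
- marker: Bystander: felt marker lying flat, 132 x 13 x 14 mm, long along its x. Origin: centre of its underside.

How it is judged:
By the outcome, as a careful person would: the job done as asked, in the order asked, and still so for the second after the job is handed in, with the robot touching nothing.
It also fails if it takes over 72 s, if anything falls off the work surface, if the arm or the gripper's body presses on something with over 40 N, if the wrist force passes 120 N, or if a joint passes its speed limit or range.

### The arm

A 7-joint arm with a two-finger parallel gripper is mounted at the origin on a cart in front of the work surface, level with it; the furniture and walls round the work are solid. World frame = base frame: x ahead of the robot, y to its left, z up, the work surface at z = 0. Lengths are in m, angles in rad, forces in N, time in s.
With the tool pointing down it reaches from about 0.425 to 0.925 m from the base axis. Payload 6.8 kg.
Tool frame: the origin (TCP) lies at the very end of the fingers, on their centre line; the grasp point (between the pads) lies 19 mm behind it; z points along the fingers, y is the line along which they close (so a half turn about z gives the same grasp; the last joint's range is limited). The gripper opens to 85 mm and grips with 20 to 120 N. Pads are 22 mm wide; open, the fingers measure 114 mm over their backs; the gripper's body (76 mm by 85 mm) begins 54 mm behind the grasp point. The pads swing forward as they close: fully open they stand 13 mm farther back than shut.
Start: joints at [1.214, 0.477, 0.022, 1.555, -0.011, 1.109, -0.083], TCP at [0.166, -0.654, 0.231] pointing down, gripper open.
Joint ranges: [-2.96, 2.96], [-0.34, 2.1], [-1.41, 1.46], [0.24, 2.44], [-1.37, 4.51], [0.17, 1.92], [-2.96, 2.96]. Speed limits (rad/s): [2.39, 2.39, 3.14, 3.14, 3.14, 3.14, 3.14].

### API

Orientations are given as a unit quaternion [w, x, y, z].
In Python, from station import bot gives the robot as it stands. The module is installed in compiled form; this text tells all that it offers.
- The arm moves only by the shell command python3 -m jog 'ROWS' [OPENING] [FORCE]. ROWS is JSON, a list of rows, each a list of 4 numbers: the shift along the tool's x, y, z in cm, then the turn about the tool's z in rad. In form: [[x, y, z, spin], ...]. A call has 1 to 20 rows; each row is the pose to reach, as a shift and turn from the pose commanded when the call began, along the tool's axes at that moment; what a row does not reach only later rows make up. A row lasts 1/12 s, in which the tool goes at most 41.7 mm and 7.16 degrees, less where a joint would pass 70% of its speed; a pose out of reach is approached as far as the arm can. A call with a gripper value outside its range is refused whole. OPENING is the closure, from -1 (fully open) to 1 (shut), set as the call begins (- or left out, the last holds). The fingers move at their own pace and stop on an object; FORCE is the grip in N (left out, the last holds). Time passes only in rows, so rows that repeat a pose let the fingers close. It gives the time, the measured TCP pose, the force, the opening and the grip force at its end, in the units of the state.
- bot.get_obs(): the state, without advancing time (a new reading comes with each control period).
- bot.read_camera(name): name is "scene" or "top" or "wrist"; returns a dict with "pixels" (420x560x3 uint8, red, green, blue), "depth" (420x560 float32, m along the optical axis (not along the pixel's ray), 0 where there is no reading), "fovy" (degrees; the focal length in pixels is half the picture's height over the tangent of half this angle, whatever the lens; pixels are square), "cx", "cy" (the principal point, pixels), "pose" (4x4, takes a point from camera to world coordinates). Camera axes: x right, y down, z forward; pixel columns grow to the right and rows downward; lengths in m; the calibration is good to about 2 mm. A picture is of the moment at which its call begins.
- bot.hand_in(): hands the job in; it is judged then, once.
The state is a dict: "t": time; "q": joint angles; "joint_vel": joint speeds; "joint_torque": joint torques, N m; "eef_pos": TCP position; "tool_rot": TCP orientation; "contact_force": force on the tool from outside, world axes, zero at the start; "torque": the same for the moment, N m; "gripper_width": opening from 0.0 (shut) to 1.0 (fully open); "grasp_force": force on a finger pad.
Only numpy, scipy, OpenCV 4.12 (cv2) and the standard library are available. Lean on these libraries where they do the work, as an engineer would, in place of code of your own. Each camera call takes 0.05 s, during which the arm holds its last target. There are 200 camera calls.

## Working session

There is one attempt and no reset: what is moved stays moved. The work goes in short steps, Python scripts to look and compute and a shell command to move; the robot and the scene stay as the last step left them, time stands still between calls to the robot, and variables do not carry over. Pictures are saved under pics/ and viewed, at most 10 in all, crops included, and the job is handed in when it is done.

```bash
mkdir -p pics; cat > h.py <<'E'
import numpy as np,cv2,json
from station import bot
def cam(n):
    c=bot.read_camera(n); c['f']=210/np.tan(np.radians(c['fovy'])/2); return c
def ray(c,u,v):
    d=np.array([(u-c['cx'])/c['f'],(v-c['cy'])/c['f'],1]); P=np.array(c['pose']); return P[:3,3],P[:3,:3]@d
def onz(c,u,v,z):
    o,d=ray(c,u,v); return o+d*(z-o[2])/d[2]
def cloud(c):
    v,u=np.mgrid[:420,:560]; d=c['depth']; P=np.array(c['pose'])
    p=np.stack([(u-c['cx'])/c['f']*d,(v-c['cy'])/c['f']*d,d],-1); return p@P[:3,:3].T+P[:3,3]
def save(c,n): cv2.imwrite('pics/'+n,cv2.cvtColor(c['pixels'],cv2.COLOR_RGB2BGR))
E
python3 - <<'E'
from h import *
o=bot.get_obs(); print({k:np.round(v,3).tolist() for k,v in o.items()})
for n in('top','scene'):
    c=cam(n); save(c,n+'0.png'); print(n,c['fovy'],c['cx'],c['cy'],np.round(c['pose'],3).tolist())
E
```

```text
{'t': 0.0, 'q': [1.214, 0.478, 0.022, 1.556, -0.011, 1.109, -0.083], 'joint_vel': [0.0, 0.002, -0.0, 0.001, -0.001, -0.001, -0.001], 'joint_torque': [0.0, -59.644, 1.608, -28.119, 0.012, 0.009, 0.0], 'eef_pos': [0.166, -0.654, 0.23], 'tool_rot': [-0.001, 0.992, 0.124, -0.0], 'contact_force': [0.072, 0.335, 0.281], 'torque': [0.003, -0.039, 0.044], 'grasp_force': 0.0, 'gripper_width': 0.999}
top 42.20283198244937 271.59298971062213 203.56129228476038 [[-0.013, -0.98, 0.197, 0.427], [-1.0, 0.01, -0.014, -0.297], [0.012, -0.197, -0.98, 1.059], [0.0, 0.0, 0.0, 1.0]]
scene 45.44309431922603 279.72437907751385 206.85416203889343 [[-0.782, -0.409, 0.471, 0.245], [-0.624, 0.518, -0.585, 0.201], [-0.005, -0.751, -0.66, 0.628], [0.0, 0.0, 0.0, 1.0]]
```

View pics/top0.png

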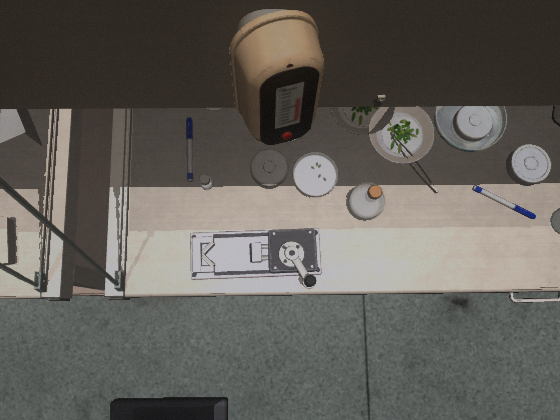

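View pics/scene0.png

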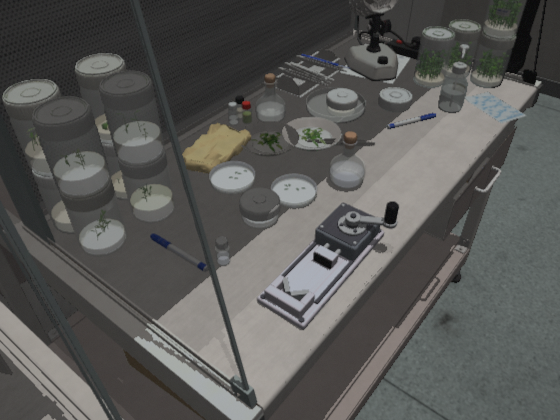

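The top view shows the clamp lying along the image horizontal: nest at about (207,253), gearbox at about (295,250), grip at (309,281). The vial is at (206,182) next to the marker, and the pot (268,168), dish (315,175) and flask (367,203) stand farther off. The scene view agrees, with the vial at (222,250) and the grip at (391,213).

```bash
python3 - <<'E'
from h import *
c=cam('top'); P=cloud(c); s=cam('scene'); Q=cloud(s)
for n,u,v in [('vial',206,182),('vialcap',206,179),('gear corner',275,237),('grip',309,281),('axle',291,252),('plate',235,253),('nest',215,245),('jaw',262,253),('table',250,210),('beige',280,75),('rod',116,250),('rod2',124,180),('flask',375,191),('left wall',60,200)]:
    print(n,np.round(P[v,u],3))
for n,u,v in [('vial',222,250),('cap',221,241),('grip',391,206),('rod',210,200),('rod',185,100)]: print('s',n,np.round(Q[v,u],3))
# clamp plate outline (z 8..16 mm) , gearbox top z 40..52
def info(M,lo,hi,box):
    m=(M[...,2]>lo)&(M[...,2]<hi)&(M[...,0]>box[0])&(M[...,0]<box[1])&(M[...,1]>box[2])&(M[...,1]<box[3])
    p=M[m]; r=cv2.minAreaRect(p[:,:2].astype(np.float32)*1000); return len(p),np.round(r[0],1),np.round(r[1],1),round(r[2],1),np.round(np.median(p,0),4)
b=(.45,.63,-.45,-.1)
for nm,M in(('top',P),('scene',Q)):
    print(nm,'plate',info(M,.008,.016,b)); print('gear',info(M,.042,.051,b)); print('grip',info(M,.095,.11,b)); print('jaw',info(M,.028,.037,b))
    v=M[(M[...,2]>.02)&(M[...,2]<.06)&(M[...,0]>.62)&(M[...,0]<.75)&(M[...,1]>-.21)&(M[...,1]<-.12)]; print('vialpts',len(v),np.round(v.mean(0),4) if len(v) else '', np.round(v.min(0),3) if len(v) else '',np.round(v.max(0),3) if len(v) else '')
big=cv2.resize(cv2.cvtColor(c['pixels'],cv2.COLOR_RGB2BGR)[150:300,170:340],None,fx=4.5,fy=4,interpolation=cv2.INTER_CUBIC)[:600,:765]; 
a=cv2.resize(cv2.cvtColor(c['pixels'],cv2.COLOR_RGB2BGR)[160:300,170:340],None,fx=4,fy=4,interpolation=cv2.INTER_CUBIC); cv2.imwrite('pics/crop.png',a)
E
```

```text
vial [ 0.672 -0.188  0.053]
vialcap [ 0.679 -0.188  0.051]
gear corner [ 0.567 -0.318  0.043]
grip [ 0.481 -0.375  0.102]
axle [ 0.536 -0.346  0.07 ]
plate [ 0.541 -0.241  0.013]
nest [ 0.558 -0.202  0.005]
jaw [ 0.541 -0.293  0.01 ]
table [ 0.628 -0.27  -0.002]
beige [ 0.564 -0.307  0.76 ]
rod [ 0.551 -0.01   0.003]
rod2 [ 0.691 -0.019  0.001]
flask [ 0.639 -0.497  0.109]
left wall [ 0.652  0.106 -0.002]
s vial [ 0.673 -0.18   0.04 ]
s cap [ 0.678 -0.185  0.054]
s grip [ 0.482 -0.374  0.105]
s rod [ 0.811 -0.288  0.001]
s rod [ 1.023 -0.435  0.079]
top plate (2716, array([ 540.8, -279.2]), array([ 90.3, 249.8]), 1.7, array([ 0.5359, -0.2426,  0.0123]))
gear (1468, array([ 542.8, -349.2]), array([79.8, 89.8]), 1.8, array([ 0.5495, -0.3482,  0.0468]))
grip (98, array([ 482.8, -376.4]), array([17.6, 17.5]), 89.2, array([ 0.4827, -0.3762,  0.1024]))
jaw (822, array([ 537.1, -270.6]), array([221.7,  68.4]), 89.2, array([ 0.538 , -0.187 ,  0.0323]))
vialpts 146 [ 0.6768 -0.1849  0.0451] [ 0.668 -0.195  0.021] [ 0.689 -0.172  0.058]
scene plate (2514, array([ 540.5, -281.1]), array([ 90.1, 250.3]), 1.5, array([ 0.5251, -0.2415,  0.0141]))
gear (1115, array([ 541.9, -350. ]), array([79.1, 87.8]), 1.2, array([ 0.5465, -0.3292,  0.0488]))
grip (125, array([ 482.3, -377.8]), array([18.8, 18.3]), 30.7, array([ 0.4813, -0.3757,  0.104 ]))
jaw (1398, array([ 540.2, -277.8]), array([ 77.2, 231.4]), 0.3, array([ 0.5343, -0.1921,  0.0339]))
vialpts 295 [ 0.676  -0.1828  0.0414] [ 0.668 -0.197  0.02 ] [ 0.689 -0.174  0.056]
```

View pics/crop.png

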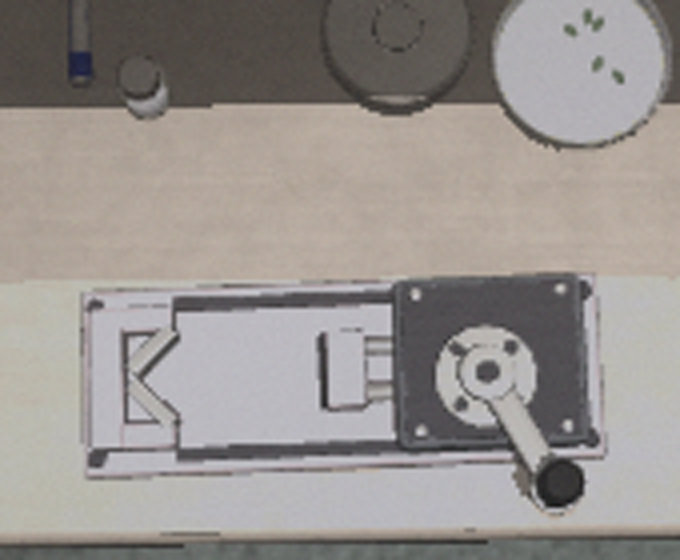

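The crop shows the V apex at crop (130,372), the jaw face at about x=322, the hub at (487,372) and the grip at (558,482). The marker's end is close to the vial's left side, so I'll close the fingers across clamp x.

```bash
cat >> h.py <<'E'
def go(target,spin_y=None):
    """print shift in tool axes (cm) to a world TCP target; spin_y: wanted world angle of tool y (deg)"""
    from scipy.spatial.transform import Rotation as R
    o=bot.get_obs(); q=o['tool_rot']; M=R.from_quat([q[1],q[2],q[3],q[0]]).as_matrix()
    d=M.T@(np.array(target)-o['eef_pos'])*100
    a=np.degrees(np.arctan2(M[1,1],M[0,1])); print('shift',np.round(d,2),'y-angle',round(a,2),'tilt',np.round(M[:,2],3), 'spin' if spin_y is not None else '', None if spin_y is None else round(-np.radians((spin_y-a+90)%180-90),3))
E
python3 - <<'E'
from h import *
for n in('top','scene'):
    c=cam(n);M=cloud(c)
    def sel(x0,x1,y0,y1,z0,z1): return M[(M[...,0]>x0)&(M[...,0]<x1)&(M[...,1]>y0)&(M[...,1]<y1)&(M[...,2]>z0)&(M[...,2]<z1)]
    def circ(nm,p):
        if len(p)<3: print(nm,len(p)); return
        (x,y),r=cv2.minEnclosingCircle(p[:,:2].astype(np.float32)*1000); print(n,nm,len(p),round(x,1),round(y,1),'r',round(r,1),'z',np.round(np.percentile(p[:,2],[5,50,95]),3))
    circ('cap',sel(.65,.7,-.21,-.16,.047,.07))
    circ('hub',sel(.515,.57,-.375,-.32,.056,.09))
    circ('hubtop',sel(.515,.57,-.375,-.32,.067,.09))
    circ('grip',sel(.45,.51,-.41,-.35,.095,.12))
    j=sel(.5,.58,-.31,-.24,.029,.037); print('jaw',np.round(j.min(0),4),np.round(j.max(0),4))
    v=sel(.5,.58,-.24,-.16,.027,.037); print('V',len(v),np.round(v.min(0),4),np.round(v.max(0),4)); 
    m=sel(.64,.8,-.17,-.13,.008,.02); print('marker',np.round(m.min(0),3),np.round(m.max(0),3))
    if n=='top':
        for z,u,w in((.032,170+130/4,160+374/4),(.032,170+178/4,160+335/4),(.032,170+178/4,160+418/4),(.071,170+487/4,160+372/4),(.048,170+487/4,160+377/4)): print(np.round(onz(c,u,w,z),4))
go([.6765,-.185,.15],1.6)
E
```

```text
top cap 88 679.7 -183.7 r 10.0 z [0.049 0.052 0.055]
top hub 209 533.7 -352.1 r 22.4 z [0.065 0.069 0.074]
top hubtop 166 531.0 -350.8 r 18.0 z [0.067 0.069 0.074]
top grip 98 482.6 -376.4 r 9.5 z [0.099 0.103 0.105]
jaw [ 0.5061 -0.3056  0.0291] [ 0.558 -0.27   0.037]
V 577 [ 0.5044 -0.2026  0.0272] [ 0.572  -0.1601  0.0369]
marker [ 0.687 -0.156  0.008] [ 0.8   -0.141  0.018]
[ 0.5389 -0.1805  0.032 ]
[ 0.5571 -0.203   0.032 ]
[ 0.5179 -0.2033  0.032 ]
[ 0.5337 -0.347   0.071 ]
[ 0.5338 -0.3481  0.048 ]
scene cap 120 678.8 -186.6 r 10.9 z [0.048 0.053 0.055]
scene hub 267 532.3 -349.4 r 24.0 z [0.057 0.07  0.075]
scene hubtop 198 529.6 -353.5 r 19.2 z [0.068 0.071 0.075]
scene grip 127 482.1 -378.2 r 10.3 z [0.096 0.104 0.106]
jaw [ 0.5029 -0.3099  0.0291] [ 0.5796 -0.2699  0.037 ]
V 900 [ 0.5043 -0.2041  0.0271] [ 0.5722 -0.1618  0.0367]
marker [ 0.686 -0.158  0.008] [ 0.8   -0.144  0.018]
shift [ 61.02 -32.89   8.11] y-angle -75.75 tilt [-0.     0.001 -1.   ] spin -1.35
```

```bash
python3 -m jog '[[61.2,-33,6,-1.35],[61.2,-33,6,-1.35],[61.2,-33,6,-1.35],[61.2,-33,6,-1.35],[61.2,-33,6,-1.35],[61.2,-33,6,-1.35],[61.2,-33,6,-1.35],[61.2,-33,6,-1.35],[61.2,-33,6,-1.35],[61.2,-33,6,-1.35],[61.2,-33,6,-1.35],[61.2,-33,6,-1.35],[61.2,-33,6,-1.35],[61.2,-33,6,-1.35],[61.2,-33,6,-1.35],[61.2,-33,6,-1.35],[61.2,-33,6,-1.35],[61.2,-33,6,-1.35],[61.2,-33,6,-1.35],[61.2,-33,6,-1.35]]' -1 25; python3 - <<'E'
from h import *
go([.679,-.185,.021],1.6); print(np.round(bot.get_obs()['contact_force'],2))
E
```

```text
t: 1.97
eef_pos: [0.6776, -0.1846, 0.1709]
tool_rot: [-0.0, 0.697, 0.717, -0.001]
contact_force: [-0.3, -0.4, -0.2]
gripper_width: 1.002
grasp_force: 0.0
shift [-0.03  0.16 14.99] y-angle 1.58 tilt [-0.001 -0.001 -1.   ] spin -0.0
[-0.31 -0.45 -0.19]
```

```bash
python3 -m jog '[[0,0.16,4,0],[0,0.16,8,0],[0,0.16,11,0],[0,0.16,13,0],[0,0.16,14,0],[0,0.16,14.6,0],[0,0.16,14.9,0],[0,0.16,14.9,0],[0,0.16,14.9,0]]' -1 25; python3 -m jog '[[0,0,0,0],[0,0,0,0],[0,0,0,0],[0,0,0,0],[0,0,0,0],[0,0,0,0],[0,0,0,0],[0,0,0,0],[0,0,0,0],[0,0,0,0],[0,0,0,0],[0,0,0,0]]' 1 25; python3 - <<'E'
from h import *
o=bot.get_obs(); print(o['t'],np.round(o['contact_force'],2),o['gripper_width']); save(cam('wrist'),'w1.png')
E
```

```text
t: 2.72
eef_pos: [0.6807, -0.1842, 0.024]
tool_rot: [0.001, 0.697, 0.717, 0.001]
contact_force: [0.2, 0.4, 0.4]
gripper_width: 1.001
grasp_force: 0.0
t: 3.72
eef_pos: [0.6799, -0.1837, 0.0226]
tool_rot: [0.0, 0.697, 0.717, 0.0]
contact_force: [-2.4, 0.2, 5.5]
gripper_width: 0.26
grasp_force: 25.1
3.7167 [-2.38  0.19  5.5 ] 0.26030994107748107
```

View pics/w1.png

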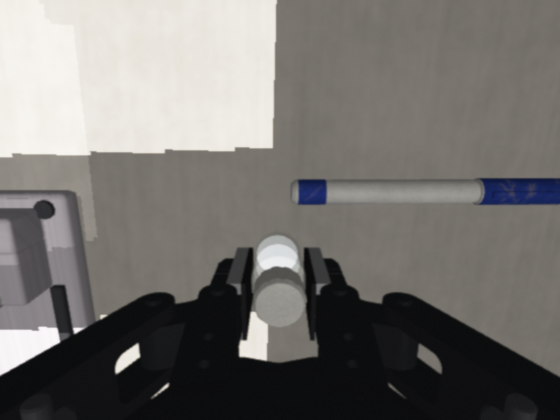

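The vial (278,280) is between the pads, and the marker is clear of the fingers. I'll lift and carry it over.

```bash
python3 -m jog '[[0,0,-2,0],[0,0,-5,0],[0,0,-8,0],[0,0,-9,0],[0,0,-9,0],[0,0,-9,0]]' 1 25; python3 - <<'E'
from h import *
go([.5385,-.2028,.08],1.6)
E
```

```text
t: 4.27
eef_pos: [0.6795, -0.1837, 0.1118]
tool_rot: [0.0, 0.697, 0.717, -0.0]
contact_force: [-0.7, 0.4, -0.7]
gripper_width: 0.265
grasp_force: 24.7
shift [ -1.51 -14.15   3.18] y-angle 1.6 tilt [ 0. -0. -1.] spin -0.0
```

```bash
python3 -m jog '[[-0.4,-3,0,0],[-0.8,-7,0,0],[-1.1,-11,0,0],[-1.5,-13.2,0.5,0],[-1.5,-14.1,1,0],[-1.5,-14.1,2,0],[-1.5,-14.1,3,0],[-1.5,-14.1,3.2,0],[-1.5,-14.1,3.2,0],[-1.5,-14.1,3.2,0],[-1.5,-14.1,3.2,0]]' 1 25; python3 - <<'E'
from h import *
go([.5385,-.2028,.036],1.6)
for n in('top','scene'):
    c=cam(n);M=cloud(c); save(c,n+'2.png')
    p=M[(M[...,0]>.51)&(M[...,0]<.57)&(M[...,1]>-.225)&(M[...,1]<-.17)&(M[...,2]>.085)&(M[...,2]<.116)]
    v=M[(M[...,0]>.51)&(M[...,0]<.57)&(M[...,1]>-.24)&(M[...,1]<-.17)&(M[...,2]>.052)&(M[...,2]<.08)]
    print(n,len(p),len(v),np.round(np.median(v,0),4) if len(v) else'')
E
```

```text
t: 5.18
eef_pos: [0.5403, -0.2021, 0.0803]
tool_rot: [0.0, 0.697, 0.717, 0.0]
contact_force: [-0.5, -0.4, -0.2]
gripper_width: 0.259
grasp_force: 24.8
shift [-0.07 -0.19  4.43] y-angle 1.65 tilt [ 0.001  0.    -1.   ] spin 0.001
top 0 0 
scene 525 107 [ 0.5356 -0.1958  0.0705]
```

View pics/scene2.png

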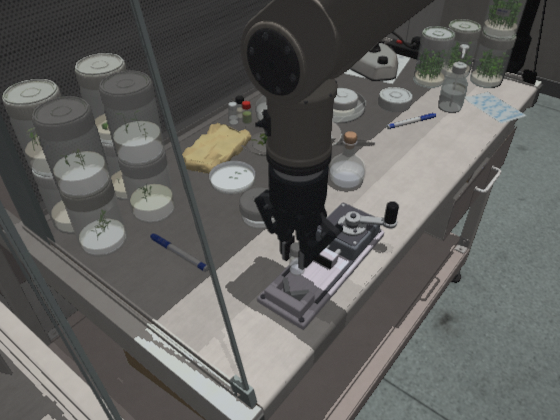

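The vial hangs over the nest at about (297,262) in the scene view. I'll lower and release it.

```bash
python3 -m jog '[[0,-0.15,1.5,0],[0,-0.15,3,0],[0,-0.15,3.8,0],[0,-0.15,4.2,0],[0,-0.15,4.4,0],[0,-0.15,4.5,0],[0,-0.15,4.55,0],[0,-0.15,4.55,0],[0,-0.15,4.55,0]]' 1 25
```

```text
t: 6.03
eef_pos: [0.5381, -0.2028, 0.0353]
tool_rot: [0.0, 0.697, 0.717, 0.0]
contact_force: [0.6, 0.6, -0.2]
gripper_width: 0.263
grasp_force: 24.8
```

```bash
python3 -m jog '[[0,0,0.05,0],[0,0,0.1,0],[0,0,0.1,0],[0,0,0.1,0]]' 1 25;  python3 -m jog '[[0,0,0,0],[0,0,0,0],[0,0,0,0],[0,0,0,0],[0,0,0,0],[0,0,0,0],[0,0,0,0],[0,0,-0.5,0],[0,0,-2,0],[0,0,-5,0],[0,0,-8,0],[0,0,-10,0],[0,0,-10,0],[0,0,-10,0],[0,0,-10,0]]' -1 25; python3 - <<'E'
from h import *
go([.4825,-.3772,.075],1.6)
c=cam('scene');M=cloud(c)
v=M[(M[...,0]>.51)&(M[...,0]<.57)&(M[...,1]>-.24)&(M[...,1]<-.17)&(M[...,2]>.045)&(M[...,2]<.09)]
print(len(v),np.round(np.median(v,0),4),np.round(v.min(0),4),np.round(v.max(0),4))
cv2.imwrite('pics/s3.png',cv2.resize(cv2.cvtColor(c['pixels'],cv2.COLOR_RGB2BGR)[190:320,240:420],None,fx=4,fy=4))
E
```

```text
t: 6.37
eef_pos: [0.5381, -0.2028, 0.0345]
tool_rot: [0.0, 0.697, 0.717, 0.0]
contact_force: [-1.9, 0.8, 5.0]
gripper_width: 0.259
grasp_force: 25.2
t: 7.62
eef_pos: [0.5371, -0.2026, 0.1334]
tool_rot: [-0.0, 0.697, 0.717, -0.0]
contact_force: [-0.3, -0.6, -1.1]
gripper_width: 0.999
grasp_force: 0.0
shift [-17.3   -5.94   5.84] y-angle 1.6 tilt [-0.001  0.    -1.   ] spin -0.0
251 [ 0.5354 -0.2009  0.0618] [ 0.5267 -0.2152  0.045 ] [ 0.5485 -0.1943  0.0688]
```

View pics/s3.png

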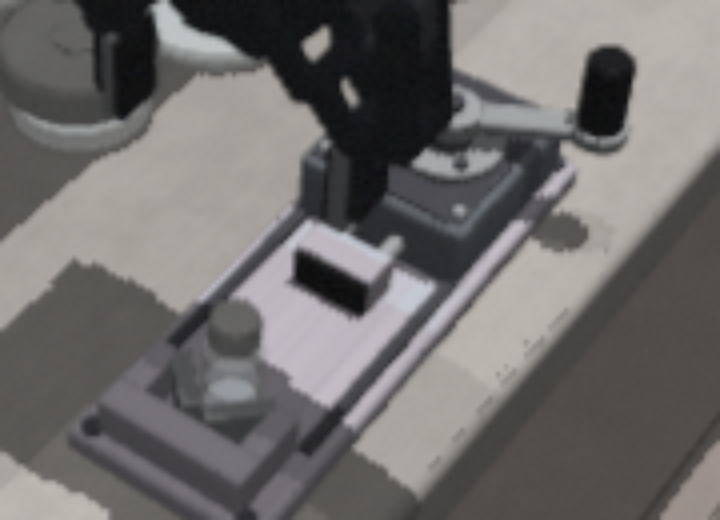

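The vial stands upright in the V and the jaw is clear of it. Next is the grip.

```bash
python3 -m jog '[[-4,-1.5,0,0],[-8,-3,0,0],[-12,-4.5,0,0],[-15.5,-5.8,0,0],[-17.3,-5.94,0,0],[-17.3,-5.94,0,0],[-17.3,-5.94,2,0],[-17.3,-5.94,4,0],[-17.3,-5.94,5.3,0],[-17.3,-5.94,5.8,0],[-17.3,-5.94,5.8,0],[-17.3,-5.94,5.8,0],[-17.3,-5.94,5.8,0]]' -1 60; python3 - <<'E'
from h import *
go([.4825,-.3772,.075],1.6)
c=cam('wrist'); save(c,'w4.png')
E
```

```text
t: 8.75
eef_pos: [0.4839, -0.3773, 0.0766]
tool_rot: [0.001, 0.697, 0.717, 0.0]
contact_force: [-0.1, -0.1, 0.3]
gripper_width: 0.996
grasp_force: 0.0
shift [ 0.01 -0.14  0.16] y-angle 1.63 tilt [ 0.001 -0.001 -1.   ] spin 0.0
```

View pics/w4.png

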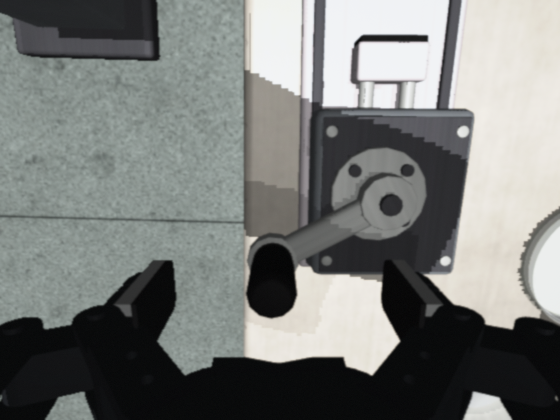

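The grip top is at about (272,292), some 2.5 mm left of the finger midline (279). I'll correct that and close.

```bash
python3 -m jog '[[0,-0.25,0.1,0],[0,-0.25,0.1,0],[0,-0.25,0.1,0]]' -1 50;  python3 -m jog '[[0,0,0,0],[0,0,0,0],[0,0,0,0],[0,0,0,0],[0,0,0,0],[0,0,0,0],[0,0,0,0],[0,0,0,0],[0,0,0,0],[0,0,0,0],[0,0,0,0],[0,0,0,0]]' 1 50; python3 - <<'E'
from h import *
o=bot.get_obs(); print(np.round(o['eef_pos'],4),np.round(o['contact_force'],2),np.round(o['torque'],2))
E
```

```text
t: 9.05
eef_pos: [0.4805, -0.3776, 0.0752]
tool_rot: [0.0, 0.697, 0.717, -0.0]
contact_force: [0.9, 0.8, -0.5]
gripper_width: 1.006
grasp_force: 0.0
t: 10.05
eef_pos: [0.481, -0.3772, 0.075]
tool_rot: [0.0, 0.697, 0.717, 0.0]
contact_force: [1.2, 0.6, 2.8]
gripper_width: 0.216
grasp_force: 48.8
[ 0.481  -0.3772  0.075 ] [1.23 0.64 2.79] [ 0.17 -0.35 -0.02]
```

```bash
cat > w.py <<'E'
import sys,json,os
from h import *
from scipy.optimize import least_squares
# usage: w.py cmdx cmdy n dphi : commanded point now (cm, tool axes at grasp); logs force, fits axis, prints next n rows
cx,cy,n,dp=map(float,sys.argv[1:5]); o=bot.get_obs(); F=np.array(o['contact_force'])
ang=np.radians(1.6); ex=np.array([-np.sin(ang),np.cos(ang),0]); ey=np.array([np.cos(ang),np.sin(ang),0])
L=json.load(open('log.json')) if os.path.exists('log.json') else []
L.append([cx,cy,F@ex,F@ey,o['eef_pos']@ex*100,o['eef_pos']@ey*100]); json.dump(L,open('log.json','w')); A=np.array(L)
a0=np.array([2.85,5.27])
def res(a):
    d=A[:,:2]-a[:2]; r=np.hypot(*d.T); Fr=(A[:,2:4]*d).sum(1)/r     # force on tool, outward
    return np.r_[((r-6)*10+Fr/8), (a-a0)*10/(2.0*1)*0.15]
a=least_squares(res,a0).x
d=A[:,:2]-a; r=np.hypot(*d.T); Fr=(A[:,2:4]*d).sum(1)/r; Ft=(A[:,2]*-d[:,1]+A[:,3]*d[:,0])/r
phi=np.unwrap(np.arctan2(d[:,1],d[:,0]))
print('t',round(o['t'],2),'axis',np.round(a,3),'grip F',round(o['grasp_force'],1),'w',round(o['gripper_width'],3),'Fz',round(F[2],1))
for i in range(max(0,len(A)-6),len(A)): print('phi %.3f turned %.3f r-60 %.2f mm Fr %.1f Ft %.1f  bush %.2f slipXY %s'%(phi[i],phi[i]-phi[0],(r[i]-6)*10,Fr[i],Ft[i],-Fr[i]/8,np.round((A[i,4:6]-A[0,4:6]-A[i,:2]+A[0,:2])*10,1)))
P=a+6*np.c_[np.cos(phi[-1]+dp*np.arange(1,n+1)),np.sin(phi[-1]+dp*np.arange(1,n+1))]
print(json.dumps([[round(x-cx,2),round(y-cy,2),0,0] for x,y in P]).replace(' ',''))
E
python3 w.py 0 0 4 0.1
```

```text
t 10.05 axis [2.862 5.293] grip F 48.8 w 0.216 Fz 2.8
phi -2.067 turned 0.000 r-60 0.17 mm Fr -1.4 Ft -0.1  bush 0.17 slipXY [0. 0.]
[[0.55,-0.24,0,0],[1.11,-0.45,0,0],[1.7,-0.59,0,0],[2.29,-0.68,0,0]]
```

```bash
python3 -m jog '[[0.27,-0.12,0,0],[0.55,-0.24,0,0],[1.11,-0.45,0,0],[1.7,-0.59,0,0],[2.29,-0.68,0,0],[2.29,-0.68,0,0],[2.29,-0.68,0,0]]' 1 50 >/dev/null; python3 w.py 2.29 -0.68 4 0.1
```

```text
t 10.63 axis [2.819 5.317] grip F 49.3 w 0.218 Fz 0.1
phi -2.058 turned 0.000 r-60 0.18 mm Fr -1.4 Ft -0.1  bush 0.17 slipXY [0. 0.]
phi -1.659 turned 0.400 r-60 0.20 mm Fr -1.7 Ft -2.6  bush 0.21 slipXY [-0.8 -0.2]
[[0.6,-0.0,0,0],[1.2,0.03,0,0],[1.79,0.13,0,0],[2.37,0.29,0,0]]
```

```bash
python3 -m jog '[[0.6,0,0,0],[1.2,0.03,0,0],[1.79,0.13,0,0],[2.37,0.29,0,0],[2.37,0.29,0,0]]' 1 50 >/dev/null; python3 w.py 4.66 -0.39 8 0.1
```

```text
t 11.05 axis [2.792 5.327] grip F 49.5 w 0.213 Fz 2.2
phi -2.054 turned 0.000 r-60 0.14 mm Fr -1.4 Ft -0.0  bush 0.17 slipXY [0. 0.]
phi -1.654 turned 0.399 r-60 0.28 mm Fr -1.7 Ft -2.6  bush 0.21 slipXY [-0.8 -0.2]
phi -1.255 turned 0.799 r-60 0.14 mm Fr -1.4 Ft -2.6  bush 0.18 slipXY [-0.8 -0.8]
[[0.56,0.23,0,0],[1.09,0.5,0,0],[1.6,0.82,0,0],[2.07,1.19,0,0],[2.5,1.6,0,0],[2.89,2.06,0,0],[3.23,2.55,0,0],[3.52,3.08,0,0]]
```

```bash
python3 -m jog '[[0.56,0.23,0,0],[1.09,0.5,0,0],[1.6,0.82,0,0],[2.07,1.19,0,0],[2.5,1.6,0,0],[2.89,2.06,0,0],[2.89,2.06,0,0]]' 1 50 >/dev/null; python3 w.py 7.55 1.67 8 0.1
```

```text
t 11.63 axis [2.793 5.326] grip F 50.0 w 0.216 Fz 6.1
phi -2.054 turned 0.000 r-60 0.14 mm Fr -1.4 Ft -0.0  bush 0.17 slipXY [0. 0.]
phi -1.654 turned 0.399 r-60 0.27 mm Fr -1.7 Ft -2.6  bush 0.21 slipXY [-0.8 -0.2]
phi -1.255 turned 0.799 r-60 0.14 mm Fr -1.4 Ft -2.6  bush 0.18 slipXY [-0.8 -0.8]
phi -0.655 turned 1.398 r-60 -0.00 mm Fr 0.0 Ft -1.2  bush -0.00 slipXY [-0.1 -1.5]
[[0.34,0.49,0,0],[0.63,1.02,0,0],[0.87,1.57,0,0],[1.05,2.14,0,0],[1.17,2.73,0,0],[1.23,3.32,0,0],[1.24,3.92,0,0],[1.18,4.52,0,0]]
```

```bash
python3 -m jog '[[0.34,0.49,0,0],[0.63,1.02,0,0],[0.87,1.57,0,0],[1.05,2.14,0,0],[1.17,2.73,0,0],[1.23,3.32,0,0],[1.24,3.92,0,0],[1.18,4.52,0,0],[1.18,4.52,0,0]]' 1 50 >/dev/null; python3 w.py 8.73 6.19 16 0.12
```

```text
t 12.38 axis [2.798 5.327] grip F 50.1 w 0.216 Fz 6.9
phi -2.054 turned 0.000 r-60 0.17 mm Fr -1.4 Ft -0.0  bush 0.17 slipXY [0. 0.]
phi -1.655 turned 0.399 r-60 0.29 mm Fr -1.7 Ft -2.6  bush 0.21 slipXY [-0.8 -0.2]
phi -1.256 turned 0.798 r-60 0.13 mm Fr -1.4 Ft -2.6  bush 0.18 slipXY [-0.8 -0.8]
phi -0.656 turned 1.399 r-60 -0.04 mm Fr 0.0 Ft -1.2  bush -0.00 slipXY [-0.1 -1.5]
phi 0.144 turned 2.199 r-60 -0.06 mm Fr 0.9 Ft -2.1  bush -0.11 slipXY [ 0.9 -1. ]
[[-0.14,0.71,0,0],[-0.37,1.39,0,0],[-0.68,2.04,0,0],[-1.06,2.65,0,0],[-1.52,3.2,0,0],[-2.04,3.7,0,0],[-2.61,4.13,0,0],[-3.23,4.5,0,0],[-3.89,4.78,0,0],[-4.59,4.98,0,0],[-5.29,5.1,0,0],[-6.01,5.14,0,0],[-6.73,5.08,0,0],[-7.44,4.95,0,0],[-8.12,4.72,0,0],[-8.77,4.42,0,0]]
```

```bash
python3 -m jog '[[-0.14,0.71,0,0],[-0.37,1.39,0,0],[-0.68,2.04,0,0],[-1.06,2.65,0,0],[-1.52,3.2,0,0],[-2.04,3.7,0,0],[-2.61,4.13,0,0],[-3.23,4.5,0,0],[-3.23,4.5,0,0]]' 1 50 >/dev/null; python3 w.py 5.5 10.69 16 0.12
```

```text
t 13.13 axis [2.8   5.329] grip F 50.1 w 0.214 Fz 6.8
phi -2.055 turned 0.000 r-60 0.20 mm Fr -1.4 Ft -0.0  bush 0.17 slipXY [0. 0.]
phi -1.655 turned 0.399 r-60 0.31 mm Fr -1.7 Ft -2.6  bush 0.21 slipXY [-0.8 -0.2]
phi -1.256 turned 0.798 r-60 0.14 mm Fr -1.4 Ft -2.6  bush 0.18 slipXY [-0.8 -0.8]
phi -0.656 turned 1.398 r-60 -0.04 mm Fr 0.0 Ft -1.2  bush -0.00 slipXY [-0.1 -1.5]
phi 0.144 turned 2.199 r-60 -0.08 mm Fr 0.9 Ft -2.1  bush -0.11 slipXY [ 0.9 -1. ]
phi 1.104 turned 3.159 r-60 0.03 mm Fr 0.3 Ft -1.8  bush -0.03 slipXY [ 0.9 -0.5]
[[-0.66,0.28,0,0],[-1.35,0.49,0,0],[-2.06,0.6,0,0],[-2.78,0.64,0,0],[-3.5,0.59,0,0],[-4.2,0.45,0,0],[-4.89,0.23,0,0],[-5.54,-0.08,0,0],[-6.15,-0.45,0,0],[-6.72,-0.9,0,0],[-7.22,-1.42,0,0],[-7.66,-1.99,0,0],[-8.03,-2.6,0,0],[-8.32,-3.26,0,0],[-8.53,-3.95,0,0],[-8.66,-4.66,0,0]]
```

```bash
python3 -m jog '[[-0.66,0.28,0,0],[-1.35,0.49,0,0],[-2.06,0.6,0,0],[-2.78,0.64,0,0],[-3.5,0.59,0,0],[-4.2,0.45,0,0],[-4.89,0.23,0,0],[-5.54,-0.08,0,0],[-6.15,-0.45,0,0],[-6.72,-0.9,0,0],[-7.22,-1.42,0,0],[-7.66,-1.99,0,0],[-8.03,-2.6,0,0],[-8.32,-3.26,0,0],[-8.53,-3.95,0,0],[-8.66,-4.66,0,0],[-8.66,-4.66,0,0]]' 1 50 >/dev/null; python3 w.py -3.16 6.03 19 0.12
```

```text
t 14.55 axis [2.804 5.328] grip F 49.8 w 0.214 Fz 2.4
phi -1.656 turned 0.399 r-60 0.30 mm Fr -1.7 Ft -2.6  bush 0.21 slipXY [-0.8 -0.2]
phi -1.257 turned 0.798 r-60 0.12 mm Fr -1.4 Ft -2.6  bush 0.18 slipXY [-0.8 -0.8]
phi -0.657 turned 1.399 r-60 -0.08 mm Fr 0.0 Ft -1.2  bush -0.00 slipXY [-0.1 -1.5]
phi 0.144 turned 2.200 r-60 -0.12 mm Fr 0.9 Ft -2.1  bush -0.11 slipXY [ 0.9 -1. ]
phi 1.105 turned 3.160 r-60 0.01 mm Fr 0.3 Ft -1.8  bush -0.03 slipXY [ 0.9 -0.5]
phi 3.024 turned 5.080 r-60 0.06 mm Fr -1.2 Ft -2.5  bush 0.15 slipXY [0.6 0. ]
[[-0.04,-0.72,0,0],[0.01,-1.44,0,0],[0.14,-2.14,0,0],[0.36,-2.83,0,0],[0.65,-3.49,0,0],[1.02,-4.1,0,0],[1.47,-4.67,0,0],[1.97,-5.18,0,0],[2.54,-5.63,0,0],[3.15,-6.0,0,0],[3.81,-6.3,0,0],[4.49,-6.52,0,0],[5.2,-6.65,0,0],[5.92,-6.7,0,0],[6.64,-6.66,0,0],[7.34,-6.54,0,0],[8.03,-6.33,0,0],[8.69,-6.05,0,0],[9.31,-5.68,0,0]]
```

```bash
python3 -m jog '[[-0.04,-0.72,0,0],[0.01,-1.44,0,0],[0.14,-2.14,0,0],[0.36,-2.83,0,0],[0.65,-3.49,0,0],[1.02,-4.1,0,0],[1.47,-4.67,0,0],[1.97,-5.18,0,0],[2.54,-5.63,0,0],[3.15,-6,0,0],[3.81,-6.3,0,0],[4.49,-6.52,0,0],[5.2,-6.65,0,0],[5.92,-6.7,0,0],[6.64,-6.66,0,0],[7.34,-6.54,0,0],[8.03,-6.33,0,0],[8.69,-6.05,0,0],[9.31,-5.68,0,0],[9.31,-5.68,0,0]]' 1 50 >/dev/null; python3 w.py 6.15 0.35 19 0.12
```

```text
t 16.22 axis [2.802 5.331] grip F 50.1 w 0.216 Fz 4.8
phi -1.257 turned 0.798 r-60 0.15 mm Fr -1.4 Ft -2.6  bush 0.18 slipXY [-0.8 -0.8]
phi -0.657 turned 1.398 r-60 -0.05 mm Fr 0.0 Ft -1.2  bush -0.00 slipXY [-0.1 -1.5]
phi 0.144 turned 2.199 r-60 -0.10 mm Fr 0.9 Ft -2.1  bush -0.11 slipXY [ 0.9 -1. ]
phi 1.104 turned 3.159 r-60 -0.00 mm Fr 0.3 Ft -1.8  bush -0.03 slipXY [ 0.9 -0.5]
phi 3.025 turned 5.080 r-60 0.03 mm Fr -1.2 Ft -2.5  bush 0.16 slipXY [0.6 0. ]
phi 5.304 turned 7.359 r-60 0.02 mm Fr -1.1 Ft -2.2  bush 0.14 slipXY [-0.4 -1.1]
[[0.57,0.44,0,0],[1.09,0.94,0,0],[1.54,1.5,0,0],[1.92,2.11,0,0],[2.23,2.76,0,0],[2.45,3.44,0,0],[2.59,4.15,0,0],[2.65,4.87,0,0],[2.62,5.59,0,0],[2.51,6.3,0,0],[2.31,6.99,0,0],[2.03,7.65,0,0],[1.67,8.27,0,0],[1.24,8.85,0,0],[0.74,9.37,0,0],[0.19,9.83,0,0],[-0.42,10.22,0,0],[-1.07,10.53,0,0],[-1.75,10.76,0,0]]
```

```bash
python3 -m jog '[[0.57,0.44,0,0],[1.09,0.94,0,0],[1.54,1.5,0,0],[1.92,2.11,0,0],[2.23,2.76,0,0],[2.45,3.44,0,0],[2.59,4.15,0,0],[2.65,4.87,0,0],[2.62,5.59,0,0],[2.51,6.3,0,0],[2.31,6.99,0,0],[2.03,7.65,0,0],[1.67,8.27,0,0],[1.24,8.85,0,0],[0.74,9.37,0,0],[0.19,9.83,0,0],[-0.42,10.22,0,0],[-1.07,10.53,0,0],[-1.75,10.76,0,0],[-1.75,10.76,0,0]]' 1 50 >/dev/null; python3 w.py 4.4 11.11 14 0.1; python3 - <<'E'
from h import *
c=cam('scene');M=cloud(c)
cv2.imwrite('pics/s5.png',cv2.resize(cv2.cvtColor(c['pixels'],cv2.COLOR_RGB2BGR)[190:320,240:420],None,fx=4,fy=4))
p=M[(abs(M[...,0]-.54)<.012)&(abs(M[...,2]-.033)<.004)&(M[...,1]<-.20)&(M[...,1]>-.3)]; print('jaw y',np.round(np.percentile(p[:,1],[5,50,95]),4),'vial-side edge clamp y',np.round(-.3493-p[:,1].max(),4))
E
```

```text
t 17.88 axis [2.802 5.33 ] grip F 50.4 w 0.219 Fz 6.6
phi -0.657 turned 1.398 r-60 -0.05 mm Fr 0.0 Ft -1.2  bush -0.00 slipXY [-0.1 -1.5]
phi 0.144 turned 2.199 r-60 -0.10 mm Fr 0.9 Ft -2.1  bush -0.11 slipXY [ 0.9 -1. ]
phi 1.104 turned 3.159 r-60 0.01 mm Fr 0.3 Ft -1.8  bush -0.03 slipXY [ 0.9 -0.5]
phi 3.025 turned 5.079 r-60 0.03 mm Fr -1.2 Ft -2.5  bush 0.16 slipXY [0.6 0. ]
phi 5.304 turned 7.359 r-60 0.01 mm Fr -1.1 Ft -2.2  bush 0.14 slipXY [-0.4 -1.1]
phi 7.584 turned 9.639 r-60 -0.03 mm Fr -0.1 Ft -1.2  bush 0.02 slipXY [ 0.9 -0.3]
[[-0.58,0.13,0,0],[-1.18,0.21,0,0],[-1.78,0.22,0,0],[-2.38,0.17,0,0],[-2.97,0.06,0,0],[-3.54,-0.1,0,0],[-4.1,-0.33,0,0],[-4.63,-0.6,0,0],[-5.13,-0.93,0,0],[-5.6,-1.31,0,0],[-6.03,-1.73,0,0],[-6.41,-2.19,0,0],[-6.74,-2.69,0,0],[-7.03,-3.22,0,0]]
jaw y [-0.2942 -0.2459 -0.2265] vial-side edge clamp y -0.1482
```

View pics/s5.png

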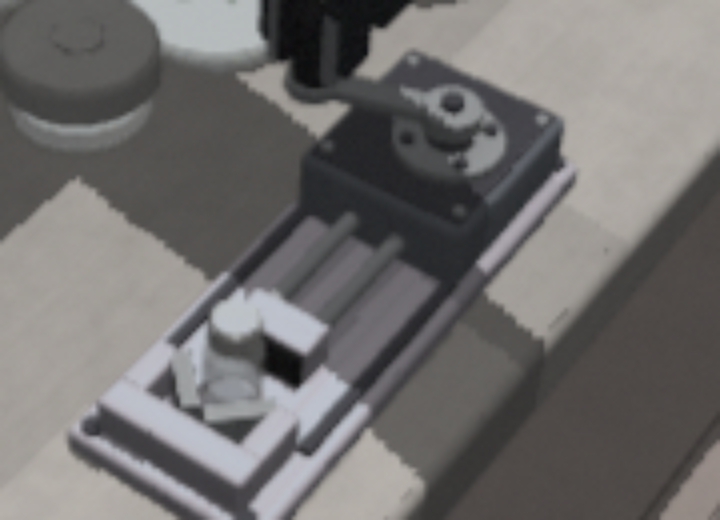

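The jaw is about 10 mm from the vial and the vial is upright. From here I go slower and read the force while moving.

```bash
python3 -m jog '[[-0.58,0.13,0,0],[-1.18,0.21,0,0],[-1.78,0.22,0,0],[-2.38,0.17,0,0],[-2.97,0.06,0,0],[-3.54,-0.1,0,0],[-4.1,-0.33,0,0],[-4.63,-0.6,0,0],[-5.13,-0.93,0,0]]' 1 50 >/dev/null; python3 w.py -0.73 10.18 14 0.05
```

```text
t 18.68 axis [2.804 5.328] grip F 50.1 w 0.218 Fz 4.3
phi 0.144 turned 2.200 r-60 -0.12 mm Fr 0.9 Ft -2.1  bush -0.11 slipXY [ 0.9 -1. ]
phi 1.105 turned 3.160 r-60 0.02 mm Fr 0.3 Ft -1.8  bush -0.03 slipXY [ 0.9 -0.5]
phi 3.024 turned 5.080 r-60 0.05 mm Fr -1.2 Ft -2.5  bush 0.15 slipXY [0.6 0. ]
phi 5.304 turned 7.359 r-60 -0.02 mm Fr -1.1 Ft -2.2  bush 0.14 slipXY [-0.4 -1.1]
phi 7.585 turned 9.640 r-60 -0.02 mm Fr -0.1 Ft -1.2  bush 0.02 slipXY [ 0.9 -0.3]
phi 8.483 turned 10.539 r-60 0.03 mm Fr -1.4 Ft -5.9  bush 0.18 slipXY [3.6 1.6]
[[-0.24,-0.18,0,0],[-0.46,-0.38,0,0],[-0.68,-0.58,0,0],[-0.89,-0.8,0,0],[-1.09,-1.03,0,0],[-1.27,-1.26,0,0],[-1.45,-1.51,0,0],[-1.61,-1.76,0,0],[-1.76,-2.02,0,0],[-1.89,-2.29,0,0],[-2.01,-2.56,0,0],[-2.12,-2.84,0,0],[-2.21,-3.13,0,0],[-2.29,-3.42,0,0]]
```

```bash
python3 -m jog '[[-0.24,-0.18,0,0],[-0.46,-0.38,0,0],[-0.68,-0.58,0,0],[-0.89,-0.8,0,0],[-1.09,-1.03,0,0],[-1.27,-1.26,0,0],[-1.45,-1.51,0,0],[-1.61,-1.76,0,0]]' 1 50 >/dev/null; python3 w.py -2.34 8.42 14 0.05 | grep -v 'turned [0-9]\.'; 
```

```text
t 19.35 axis [2.805 5.328] grip F 49.8 w 0.217 Fz 2.0
phi 8.484 turned 10.539 r-60 0.04 mm Fr -1.4 Ft -5.9  bush 0.18 slipXY [3.6 1.6]
phi 8.884 turned 10.939 r-60 0.03 mm Fr -0.5 Ft -6.6  bush 0.06 slipXY [2.6 2.4]
[[-0.15,-0.26,0,0],[-0.28,-0.53,0,0],[-0.4,-0.8,0,0],[-0.51,-1.08,0,0],[-0.6,-1.37,0,0],[-0.68,-1.66,0,0],[-0.75,-1.95,0,0],[-0.8,-2.25,0,0],[-0.83,-2.55,0,0],[-0.85,-2.85,0,0],[-0.85,-3.15,0,0],[-0.84,-3.45,0,0],[-0.82,-3.74,0,0],[-0.78,-4.04,0,0]]
```

```bash
python3 -m jog '[[-0.15,-0.26,0,0],[-0.28,-0.53,0,0],[-0.4,-0.8,0,0],[-0.51,-1.08,0,0],[-0.6,-1.37,0,0],[-0.68,-1.66,0,0]]' 1 50 >/dev/null; python3 w.py -3.02 6.76 14 0.05 | grep -v 'turned [0-9]\.'; 
```

```text
t 19.85 axis [2.802 5.328] grip F 49.7 w 0.219 Fz 0.4
phi 8.483 turned 10.538 r-60 0.02 mm Fr -1.4 Ft -5.9  bush 0.18 slipXY [3.6 1.6]
phi 8.883 turned 10.938 r-60 0.01 mm Fr -0.5 Ft -6.6  bush 0.06 slipXY [2.6 2.4]
phi 9.184 turned 11.239 r-60 -0.04 mm Fr 1.3 Ft -6.0  bush -0.17 slipXY [1.6 2.4]
[[-0.07,-0.29,0,0],[-0.12,-0.59,0,0],[-0.15,-0.89,0,0],[-0.17,-1.19,0,0],[-0.18,-1.49,0,0],[-0.17,-1.78,0,0],[-0.14,-2.08,0,0],[-0.1,-2.38,0,0],[-0.05,-2.68,0,0],[0.02,-2.97,0,0],[0.11,-3.26,0,0],[0.2,-3.54,0,0],[0.32,-3.82,0,0],[0.44,-4.09,0,0]]
```

```bash
python3 -m jog '[[-0.07,-0.29,0,0],[-0.12,-0.59,0,0],[-0.15,-0.89,0,0],[-0.17,-1.19,0,0],[-0.18,-1.49,0,0]]' 1 50 >/dev/null; python3 w.py -3.2 5.27 14 0.05 | grep -v 'turned [0-9]\.'; 
```

```text
t 20.27 axis [2.8   5.327] grip F 49.6 w 0.215 Fz -1.2
phi 8.483 turned 10.537 r-60 0.01 mm Fr -1.4 Ft -5.9  bush 0.18 slipXY [3.6 1.6]
phi 8.883 turned 10.938 r-60 -0.02 mm Fr -0.5 Ft -6.6  bush 0.06 slipXY [2.6 2.4]
phi 9.183 turned 11.238 r-60 -0.07 mm Fr 1.3 Ft -6.0  bush -0.17 slipXY [1.6 2.4]
phi 9.434 turned 11.489 r-60 -0.00 mm Fr 1.2 Ft -5.4  bush -0.15 slipXY [0.9 2.2]
[[0.01,-0.3,0,0],[0.04,-0.6,0,0],[0.08,-0.9,0,0],[0.13,-1.19,0,0],[0.2,-1.48,0,0],[0.28,-1.77,0,0],[0.38,-2.05,0,0],[0.5,-2.33,0,0],[0.62,-2.6,0,0],[0.76,-2.87,0,0],[0.91,-3.13,0,0],[1.08,-3.38,0,0],[1.26,-3.62,0,0],[1.45,-3.85,0,0]]
```

```bash
python3 -m jog '[[0.01,-0.3,0,0],[0.04,-0.6,0,0],[0.08,-0.9,0,0],[0.13,-1.19,0,0]]' 1 50 >/dev/null; python3 w.py -3.07 4.08 14 0.05 | grep -v 'turned [0-9]\.'; 
```

```text
t 20.6 axis [2.799 5.327] grip F 49.6 w 0.217 Fz -0.2
phi 8.483 turned 10.537 r-60 0.00 mm Fr -1.4 Ft -5.9  bush 0.18 slipXY [3.6 1.6]
phi 8.883 turned 10.937 r-60 -0.02 mm Fr -0.5 Ft -6.6  bush 0.06 slipXY [2.6 2.4]
phi 9.183 turned 11.238 r-60 -0.07 mm Fr 1.3 Ft -6.0  bush -0.17 slipXY [1.6 2.4]
phi 9.434 turned 11.489 r-60 -0.01 mm Fr 1.2 Ft -5.4  bush -0.15 slipXY [0.9 2.2]
phi 9.634 turned 11.689 r-60 -0.00 mm Fr 0.4 Ft -5.9  bush -0.05 slipXY [0.4 1.9]
[[0.07,-0.29,0,0],[0.15,-0.58,0,0],[0.25,-0.86,0,0],[0.36,-1.14,0,0],[0.49,-1.41,0,0],[0.63,-1.68,0,0],[0.78,-1.94,0,0],[0.95,-2.19,0,0],[1.13,-2.43,0,0],[1.32,-2.66,0,0],[1.52,-2.88,0,0],[1.73,-3.1,0,0],[1.95,-3.3,0,0],[2.18,-3.49,0,0]]
```

```bash
python3 -m jog '[[0.07,-0.29,0,0],[0.15,-0.58,0,0],[0.25,-0.86,0,0]]' 1 50 >/dev/null; python3 w.py -2.82 3.22 14 0.05 | grep -v 'turned [0-9]\.'; python3 - <<'E'
from h import *
c=cam('scene');M=cloud(c)
cv2.imwrite('pics/s6.png',cv2.resize(cv2.cvtColor(c['pixels'],cv2.COLOR_RGB2BGR)[240:310,260:350],None,fx=7,fy=7,interpolation=cv2.INTER_CUBIC))
E
```

```text
t 20.85 axis [2.798 5.327] grip F 49.6 w 0.216 Fz -1.1
phi 8.483 turned 10.537 r-60 0.00 mm Fr -1.4 Ft -5.9  bush 0.18 slipXY [3.6 1.6]
phi 8.883 turned 10.937 r-60 -0.02 mm Fr -0.5 Ft -6.6  bush 0.06 slipXY [2.6 2.4]
phi 9.183 turned 11.238 r-60 -0.08 mm Fr 1.3 Ft -6.0  bush -0.17 slipXY [1.6 2.4]
phi 9.434 turned 11.489 r-60 -0.01 mm Fr 1.2 Ft -5.4  bush -0.15 slipXY [0.9 2.2]
phi 9.634 turned 11.689 r-60 -0.01 mm Fr 0.4 Ft -5.9  bush -0.05 slipXY [0.4 1.9]
phi 9.784 turned 11.838 r-60 0.00 mm Fr 0.1 Ft -5.7  bush -0.01 slipXY [0.1 1.8]
[[0.11,-0.28,0,0],[0.24,-0.55,0,0],[0.38,-0.82,0,0],[0.53,-1.07,0,0],[0.7,-1.32,0,0],[0.87,-1.57,0,0],[1.06,-1.8,0,0],[1.26,-2.02,0,0],[1.48,-2.23,0,0],[1.7,-2.44,0,0],[1.93,-2.63,0,0],[2.17,-2.8,0,0],[2.42,-2.97,0,0],[2.68,-3.12,0,0]]
```

View pics/s6.png

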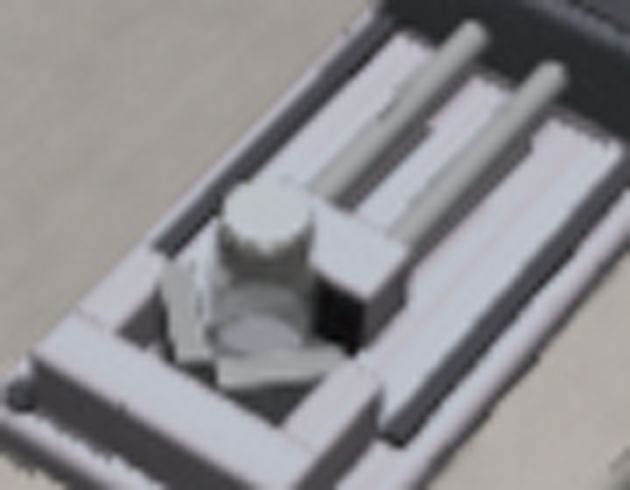

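The vial is upright in the V and the jaw is almost on it. I continue in small steps.

```bash
python3 -m jog '[[0.11,-0.28,0,0],[0.24,-0.55,0,0],[0.38,-0.82,0,0]]' 1 50 >/dev/null; python3 w.py -2.44 2.4 14 0.05 | grep -v 'turned \([0-9]\|10\)\.'; 
```

```text
t 21.15 axis [2.798 5.327] grip F 49.5 w 0.214 Fz 0.1
phi 9.183 turned 11.238 r-60 -0.08 mm Fr 1.3 Ft -6.0  bush -0.17 slipXY [1.6 2.4]
phi 9.434 turned 11.489 r-60 -0.01 mm Fr 1.2 Ft -5.4  bush -0.15 slipXY [0.9 2.2]
phi 9.634 turned 11.689 r-60 -0.01 mm Fr 0.4 Ft -5.9  bush -0.05 slipXY [0.4 1.9]
phi 9.784 turned 11.838 r-60 0.00 mm Fr 0.1 Ft -5.7  bush -0.01 slipXY [0.1 1.8]
phi 9.934 turned 11.989 r-60 0.00 mm Fr 0.0 Ft -6.3  bush -0.01 slipXY [-0.2  1.5]
[[0.15,-0.26,0,0],[0.32,-0.51,0,0],[0.5,-0.75,0,0],[0.69,-0.98,0,0],[0.89,-1.2,0,0],[1.1,-1.42,0,0],[1.32,-1.62,0,0],[1.55,-1.81,0,0],[1.79,-1.99,0,0],[2.04,-2.15,0,0],[2.3,-2.31,0,0],[2.57,-2.45,0,0],[2.84,-2.57,0,0],[3.12,-2.69,0,0]]
```

```bash
python3 -m jog '[[0.15,-0.26,0,0],[0.32,-0.51,0,0]]' 1 50 >/dev/null; python3 w.py -2.12 1.89 14 0.05 | grep -v 'turned \([0-9]\|10\)\.'|tail -2;  python3 -m jog '[[0.18,-0.24,0,0],[0.37,-0.47,0,0]]' 1 50 >/dev/null; python3 w.py -1.75 1.42 14 0.05 | tail -2 
```

```text
phi 10.035 turned 12.089 r-60 0.01 mm Fr -0.6 Ft -5.2  bush 0.07 slipXY [-0.4  1.4]
[[0.18,-0.24,0,0],[0.37,-0.47,0,0],[0.57,-0.7,0,0],[0.78,-0.91,0,0],[1.0,-1.11,0,0],[1.24,-1.3,0,0],[1.48,-1.48,0,0],[1.73,-1.64,0,0],[1.99,-1.8,0,0],[2.25,-1.94,0,0],[2.52,-2.06,0,0],[2.8,-2.18,0,0],[3.08,-2.28,0,0],[3.37,-2.36,0,0]]
phi 10.134 turned 12.189 r-60 -0.02 mm Fr -0.6 Ft -7.2  bush 0.07 slipXY [-0.6  1.2]
[[0.2,-0.22,0,0],[0.41,-0.44,0,0],[0.63,-0.64,0,0],[0.87,-0.83,0,0],[1.11,-1.01,0,0],[1.36,-1.17,0,0],[1.61,-1.33,0,0],[1.88,-1.47,0,0],[2.15,-1.59,0,0],[2.43,-1.71,0,0],[2.71,-1.8,0,0],[3.0,-1.89,0,0],[3.29,-1.96,0,0],[3.59,-2.01,0,0]]
```

```bash
python3 -m jog '[[0.2,-0.22,0,0],[0.41,-0.44,0,0]]' 1 50 >/dev/null; python3 w.py -1.34 0.98 6 0.05 | tail -2 
```

```text
phi 10.235 turned 12.289 r-60 0.05 mm Fr -1.2 Ft -8.1  bush 0.16 slipXY [-1.   1.3]
[[0.23,-0.2,0,0],[0.46,-0.39,0,0],[0.7,-0.57,0,0],[0.95,-0.73,0,0],[1.21,-0.89,0,0],[1.47,-1.03,0,0]]
```

```bash
python3 -m jog '[[0.23,-0.2,0,0]]' 1 50 >/dev/null; python3 w.py -1.11 0.78 6 0.05 | tail -2 
```

```text
phi 10.286 turned 12.340 r-60 0.00 mm Fr -1.4 Ft -8.3  bush 0.17 slipXY [-1.3  1.4]
[[0.23,-0.19,0,0],[0.47,-0.37,0,0],[0.72,-0.53,0,0],[0.98,-0.69,0,0],[1.25,-0.83,0,0],[1.52,-0.95,0,0]]
```

```bash
python3 -m jog '[[0.23,-0.19,0,0]]' 1 50 >/dev/null; python3 w.py -0.88 0.59 6 0.05 | tail -2; python3 -m jog '[[0,0,0,0],[0,0,0,0]]' 1 50 >/dev/null; python3 w.py -0.88 0.59 6 0.05 | tail -2 
```

```text
phi 10.335 turned 12.390 r-60 0.04 mm Fr -2.1 Ft -9.0  bush 0.27 slipXY [-1.6  1.5]
[[0.24,-0.17,0,0],[0.49,-0.34,0,0],[0.75,-0.49,0,0],[1.02,-0.63,0,0],[1.29,-0.76,0,0],[1.57,-0.87,0,0]]
phi 10.335 turned 12.390 r-60 0.05 mm Fr -1.9 Ft -7.4  bush 0.24 slipXY [-1.3  1.1]
[[0.24,-0.17,0,0],[0.49,-0.34,0,0],[0.75,-0.49,0,0],[1.02,-0.63,0,0],[1.29,-0.76,0,0],[1.57,-0.87,0,0]]
```

The crank has stiffened: tangential force is up from about 6 N to 9 N, or roughly 40 N at the jaw, 0.2 rad past touch. Time to let go and retreat.

```bash
python3 -m jog '[[0,0,0,0],[0,0,0,0],[0,0,0,0],[0,0,0,0],[0,0,0,0],[0,0,0,0],[0,0,0,0],[0,0,-1,0],[0,0,-3,0],[0,0,-6,0],[0,0,-10,0],[0,0,-13,0],[-3,0,-13,0],[-7,0,-13,0],[-10,0,-13,0],[-10,0,-13,0],[-10,0,-13,0],[-10,0,-13,0]]' -1 50; python3 - <<'E'
from h import *
c=cam('scene');M=cloud(c)
v=M[(M[...,0]>.51)&(M[...,0]<.57)&(M[...,1]>-.24)&(M[...,1]<-.17)&(M[...,2]>.045)&(M[...,2]<.09)]
print(len(v),np.round(np.median(v,0),4),np.round(v.max(0),4))
g=M[(abs(M[...,0]-.5)<.07)&(M[...,1]<-.3)&(M[...,1]>-.43)&(M[...,2]>.095)&(M[...,2]<.11)]; print('grip',np.round(np.median(g,0),4))
cv2.imwrite('pics/s7.png',cv2.resize(cv2.cvtColor(c['pixels'],cv2.COLOR_RGB2BGR)[130:330,180:440],None,fx=3,fy=3,interpolation=cv2.INTER_CUBIC))
E
```

```text
t: 23.48
eef_pos: [0.4899, -0.485, 0.2051]
tool_rot: [-0.0, 0.697, 0.717, 0.0]
contact_force: [-0.2, 0.5, 0.4]
gripper_width: 0.996
grasp_force: 0.0
259 [ 0.5351 -0.1966  0.0616] [ 0.5491 -0.1887  0.0684]
grip [ 0.4886 -0.3848  0.1041]
```

View pics/s7.png

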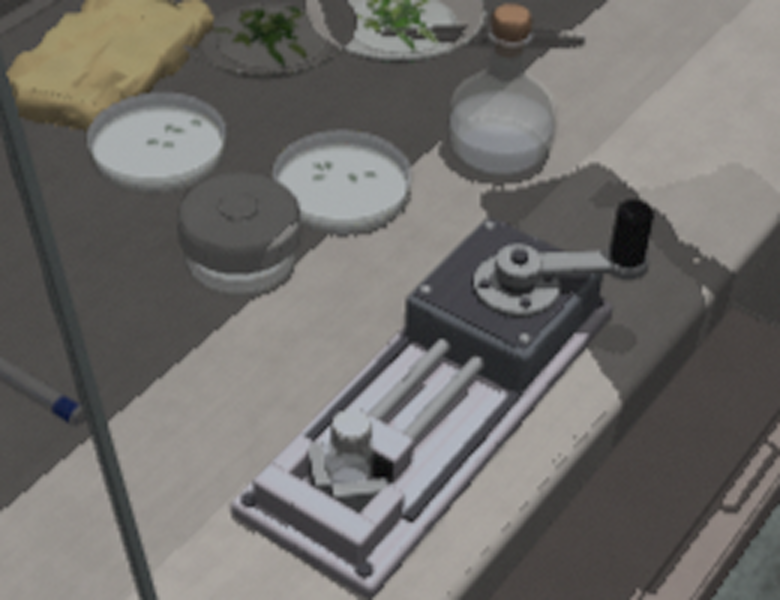

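The vial has moved 4 mm into the V, from y -0.2009 to -0.1966, and stands upright at (350,445) with the jaw against it. The bystanders are untouched and the robot is clear.

```bash
python3 -c "
from station import bot
print(bot.hand_in())"
```

```text
the job is handed in; nothing more can be done
None
```

The vial stands upright, clamped in the V at an estimated 40 N of jaw force. The crank was wound in one hold, with readings putting the bush within about 0.3 mm, then let go. The bystanders look untouched, and the job was handed in at about 23.5 s; no verdict came back.

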